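# Pack the toy screwdriver away in the tool box

### The job

Lift the wooden toy screwdriver out of the blue toy bin, reaching in under its carrying rails, and lay it flat (do not drop it) in the open grey tool box. Then close the tool box lid fully, without slamming it. Leave the cup standing in the bin, and leave the dump truck and the hard hat where they are.

Things in the scene. Friction and masses are not known exactly. Their poses are not given: they have to be found in the camera images.
- toy_bin: Blue plastic open toy bin, fixed to the bench, 240 (its x) x 380 (its y) x 60 mm high, walls and floor 6 mm thick; origin at the centre of its underside, z up.
- bin_rails (a point): Middle of the bin's wooden carrying handle, 250 mm above the bench 20 mm beyond the bin's centre (its +x); axes as the bin. Two round rails of 16 mm diameter run along y the whole length of the bin, 22 mm before and behind this point (x), on posts 22 x 12 mm at the end walls (y = -184 and +184 mm). They bar a vertical tool; lean the tool back to the bin's -x (robot) side to reach under.
- screwdriver: Wooden toy screwdriver lying flat in the bin, 120 mm long along its x, about 0.12 kg; origin mid-length at its underside, z up. Dark square handle 34 x 34 mm with two red bands, x = -60 to +8 mm, on the robot's side; pale round shaft, 18 mm diameter, to +45, then a flat tip 24 mm wide, 10 mm thick, to +60 mm, their axis 17 mm up.
- screwdriver_grip (a point): A good grasp point on the screwdriver's handle near the centre of mass: 15 mm behind mid-length, 17 mm above its underside; axes as the screwdriver (close the fingers along its y, 34 mm wide).
- toolbox: Grey plastic tool box, fixed to the bench, 200 (its x) x 220 (its y) x 50 mm high without its lid, walls and floor 5 mm thick; origin at the centre of its underside, z up. The lid is hinged along its far (+x) upper edge.
- toolbox_in (a point): Centre of the tool box's inner floor (5 mm above the bench); axes as the tool box. The inside is 190 x 210 mm and 45 mm deep.
- toolbox_lid (a joint): Angle of the tool box lid: 0 is shut, about 1.57 upright, 1.7 its stop. The lid starts raised, leaning a little over the box, and stays where it is left (stiff hinge); a push of 2 to 4 N near its free edge moves it.
- lid_hinge (a point): Middle of the lid's hinge line, on the box's far (+x) upper edge, 50 mm above the bench. Axes turn with the lid: -x from hinge to free edge, y along the hinge, z the lid's outer normal (up when shut). The lid is a flat panel 200 x 220 mm, 8 mm thick, on the +z side of this point, with an orange clasp tongue 40 mm wide at the middle of its free edge.
- lid_edge (a point): Middle of the lid's free edge on its outer face, 200 mm from the hinge; axes as lid_hinge.
- cup: Aluminium cup, 72 mm across at the rim, 85 mm high, standing in the toy bin beside the screwdriver; origin at the centre of its base.
- dump_truck: Red plastic toy dump truck, about 180 x 92 x 109 mm, standing beyond the work; origin under its centre.
- hard_hat: Yellow toy hard hat, 156 mm across, 77 mm high, beside the tool box; origin under its centre.
There are look-alikes about, which are no part of the job. There is more than one size of the screwdriver; the job needs the smallest.

How it is judged:
By the outcome, as a careful person would: the job done as asked, in the order asked, and still so for the second after the job is handed in, with the robot touching nothing.
It also fails if it takes over 72 s, if anything falls off the work surface, if the arm or the gripper's body presses on something with over 40 N, if the wrist force passes 120 N, or if a joint passes its speed limit or range.

### The arm

A 6-joint arm with a two-finger parallel gripper is mounted at the origin on the work surface. World frame = base frame: x ahead of the robot, y to its left, z up, the work surface at z = 0. Lengths are in m, angles in rad, forces in N, time in s.
With the tool pointing down it reaches from about 0.275 to 0.875 m from the base axis. Payload 12.5 kg.
Tool frame: the origin (TCP) lies on the centre line of the jaws, within the pads' length; the fingertips stand r.finger_overhang ahead of it and the grasp point (between the pads) lies 3 mm ahead of it (r.finger_overhang is the distance from the TCP to the fingertips, in m); z points along the fingers, y is the line along which they close (so a half turn about z gives the same grasp; the last joint's range is limited). The gripper opens to 85 mm and grips with 20 to 120 N. Pads are 22 mm wide; open, the fingers measure 114 mm over their backs; the gripper's body (76 mm by 85 mm) begins 54 mm behind the grasp point. The pads swing forward as they close: fully open they stand 13 mm farther back than shut.
Start: joints at [1.12, 0.351, 1.652, -0, 1.139, -0.085], TCP at [0.197, 0.514, 0.253] pointing down, gripper open.
Joint ranges: [-2.75, 2.75], [-0.79, 2.1], [0.01, 2.65], [-1.57, 4.71], [0.07, 3.14], [-2.87, 2.87]. Speed limits (rad/s): [2.22, 2.22, 2.79, 3.14, 3.14, 3.14].

### API

Orientations are given as a unit quaternion [x, y, z, w].
In Python, from cell import r, optics gives the robot as it stands. The module is installed in compiled form; this text tells all that it offers. Calls block until the motion is done:
- r.move_to(position, orientation): joint-space move of the TCP to a pose.
- r.move_linear(position, rot=None, vel=0.15): straight line of the TCP; rot=None keeps the orientation; vel is the mean speed in m/s.
- r.set_joints(angles): joint-space move.
- r.set_gripper(opening, squeeze=None): opening from 0.0 (shut) to 1.0 (fully open); squeeze is the grip in N (None keeps the last); returns when the fingers have stopped.
- r.sleep(seconds).
- r.inverse_kinematics(position, orientation): joint angles nearest the present ones, or None.
- optics.get_image(name): name is "side" or "top" or "wrist"; returns a dict with "pixels" (420x560x3 uint8, red, green, blue), "depth" (420x560 float32, m along the optical axis (not along the pixel's ray), 0 where there is no reading), "fx", "fy", "cx", "cy" (pixels), "D" ([k1, k2, p1, p2, k3] as OpenCV has them; the pictures are not rectified), "camera_from_world" (4x4, takes a point from world to camera coordinates); the wrist camera has in their place "mount" (4x4, takes a point from camera to tool coordinates, whose origin is the TCP and whose axes are the flange's). Camera axes: x right, y down, z forward; pixel columns grow to the right and rows downward; lengths in m; the calibration is good to about 2 mm. A picture is of the moment at which its call begins: read the wrist's pose just before it.
A pose or a line that the arm cannot do raises r.PlanningError and nothing moves.
- r.hand_in(): hands the job in; it is judged then, once.
Readings, each from a call of its own:
- r.current_t(): time.
- r.current_q(): joint angles.
- r.current_qvel(): joint speeds.
- r.current_effort(): joint torques, N m.
- r.current_tool_pos(): TCP position.
- r.current_ee_rot(): TCP orientation.
- r.current_contact_force(): force on the tool from outside, world axes, zero at the start.
- r.current_torque(): the same for the moment, N m.
- r.current_opening(): opening from 0.0 (shut) to 1.0 (fully open).
- r.current_finger_force(): force on a finger pad.
Only numpy, scipy, OpenCV 4.12 (cv2) and the standard library are available. Lean on these libraries where they do the work, as an engineer would, in place of code of your own. Each camera call takes 0.05 s, during which the arm holds its last target. There are 200 camera calls.

## Working session

There is one attempt and no reset: what is moved stays moved. The work goes in short steps, each a Python script; the robot and the scene stay as the last script left them, time stands still between calls to the robot, and variables do not carry over. Pictures are saved under pics/ and viewed, at most 10 in all, crops included, and the job is handed in when it is done.

```bash
mkdir -p pics
cat > h.py <<'E'
from cell import r, optics
import numpy as np, cv2
from scipy.spatial.transform import Rotation as R
def cap(n):
    T=None
    if n=="wrist":
        p=np.array(r.current_tool_pos()); q=r.current_ee_rot()
    d=optics.get_image(n)
    if n=="wrist":
        W=np.eye(4);W[:3,:3]=R.from_quat(q).as_matrix();W[:3,3]=p
        d["wfc"]=W@np.array(d["mount"])
    else: d["wfc"]=np.linalg.inv(np.array(d["camera_from_world"]))
    d["K"]=np.array([[d["fx"],0,d["cx"]],[0,d["fy"],d["cy"]],[0,0,1]])
    return d
def save(d,n): cv2.imwrite("pics/"+n,d["pixels"][:,:,::-1])
def rays(d,uv):
    uv=np.array(uv,float).reshape(-1,1,2)
    x=cv2.undistortPoints(uv,d["K"],np.array(d["D"],float)).reshape(-1,2)
    v=np.c_[x,np.ones(len(x))]@d["wfc"][:3,:3].T
    return d["wfc"][:3,3],v
def onz(d,uv,z):
    o,v=rays(d,uv); return o+v*((z-o[2])/v[:,2])[:,None]
def dep(d):  # world point per pixel (from depth)
    h,w=d["depth"].shape
    u,v=np.meshgrid(np.arange(w),np.arange(h))
    o,vv=rays(d,np.c_[u.ravel(),v.ravel()])
    P=o+vv*d["depth"].reshape(-1,1); P[d["depth"].ravel()==0]=np.nan
    return P.reshape(h,w,3)
E
python3 - <<'E'
from h import *
for n in("top","side","wrist"):
    d=cap(n); save(d,n+"0.png"); print(n,d["wfc"].round(3).tolist(),d["fx"],d["D"])
    np.save(n+"0.npy",d,allow_pickle=True)
print(r.finger_overhang,r.current_t())
E
```

```text
top [[0.025, -0.998, 0.064, 0.441], [-1.0, -0.026, -0.015, 0.012], [0.017, -0.063, -0.998, 1.681], [0.0, 0.0, 0.0, 1.0]] 541.647930104877 [-0.18225321  0.          0.          0.          0.        ]
side [[-0.946, -0.172, 0.276, 0.095], [-0.325, 0.502, -0.801, 1.338], [-0.0, -0.847, -0.531, 1.053], [0.0, 0.0, 0.0, 1.0]] 467.17793360152854 [0.01518669 0.         0.         0.         0.        ]
wrist [[0.358, 0.894, 0.268, 0.128], [0.934, -0.343, -0.104, 0.54], [-0.001, 0.287, -0.958, 0.372], [0.0, 0.0, 0.0, 1.0]] 311.36760697407925 [-0.01103924  0.          0.          0.          0.        ]
0.022 0.15
```

View pics/top0.png

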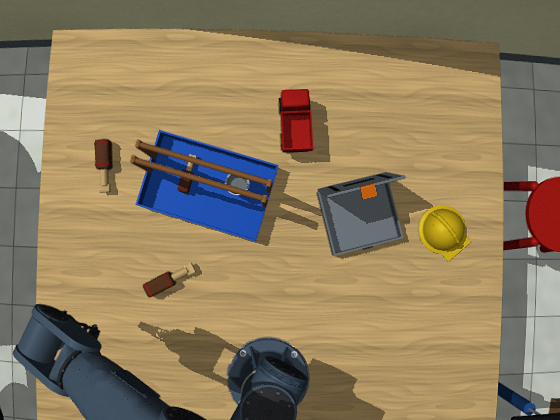

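View pics/side0.png

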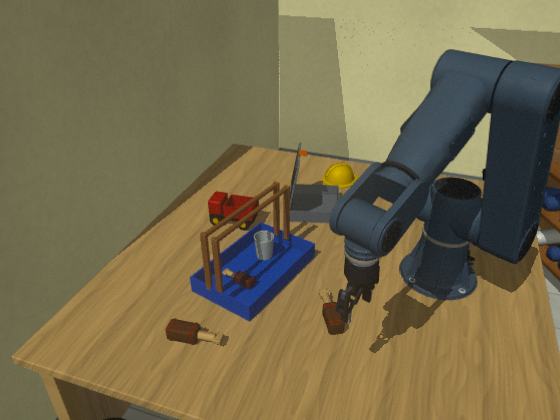

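The top view shows the bin at about (207,185) with the small screwdriver at (187,175) under the rails. The cup is at (237,183), the tool box at (360,215) with its lid edge near (365,180), and two larger look-alikes lie outside the bin. Next I measure them.

```bash
cat > m.py <<'E'
from h import *
L=lambda n:np.load(n+".npy",allow_pickle=True).item()
t=L("top0"); s=L("side0")
def rect(P2):
    c,(w,h),a=cv2.minAreaRect(P2.astype(np.float32)); return np.round(c,4),round(w,4),round(h,4),round(a,2)
for nm,d in(("top",t),("side",s)):
    P=dep(d); H=cv2.cvtColor(d["pixels"],cv2.COLOR_RGB2HSV); Z=P[...,2]
    bl=(H[...,0]>105)&(H[...,0]<128)&(H[...,1]>170)&(H[...,2]>60)
    m=bl&(Z>.05)&(Z<.068)&(P[...,0]<1)
    print(nm,"bin rim",m.sum(),rect(P[m][:,:2]),np.median(Z[m]))
    # toolbox rim: greyish at z .045-.055
    g=(H[...,1]<90)&(Z>.04)&(Z<.056)&(P[...,0]>.3)&(P[...,0]<.75)&(P[...,1]>-.5)&(P[...,1]<0)
    print("tb rim",g.sum(),rect(P[g][:,:2]) if g.sum()>5 else "")
    g=(Z>.062)&(P[...,0]>.4)&(P[...,0]<.8)&(P[...,1]>-.42)&(P[...,1]<-.08)&(H[...,1]<90)
    if g.sum()>20:
        Q=P[g];c=Q.mean(0);n=np.linalg.svd(Q-c)[2][2];print("lid",g.sum(),c.round(3),n.round(3),Q.min(0).round(3),Q.max(0).round(3))
    og=(H[...,0]>5)&(H[...,0]<20)&(H[...,1]>200)&(H[...,2]>180)&(P[...,1]<0)&(Z>.1)
    if og.sum():print("clasp",og.sum(),P[og].mean(0).round(3),P[og].min(0).round(3),P[og].max(0).round(3))
    rd=((H[...,0]<12)|(H[...,0]>172))&(H[...,1]>120)&(H[...,2]<130)
    n,lab,st,ce=cv2.connectedComponentsWithStats(rd.astype(np.uint8))
    for i in range(1,n):
        if st[i,4]>25:
            q=P[lab==i]; q=q[~np.isnan(q[:,0])]
            if len(q) and q[:,1].max()>0: print("dark",ce[i].round(0),st[i,4],np.median(q,0).round(3),rect(q[:,:2]))
    wd=(H[...,0]<20)&(Z>.22)&(Z<.27)&(P[...,0]>.4)
    print("rails",wd.sum(),rect(P[wd][:,:2]) if wd.sum() else "",np.nanmax(Z[wd]) if wd.sum() else "")
E
python3 m.py
```

```text
top bin rim 628 (array([0.5905, 0.2031]), 0.3802, 0.239, 74.66) 0.059864279820051935
tb rim 390 (array([ 0.5161, -0.2661]), 0.2136, 0.2232, 15.36)
lid 777 [ 0.593 -0.239  0.183] [-0.945 -0.27  -0.186] [ 0.404 -0.353  0.062] [ 0.642 -0.132  0.256]
clasp 172 [ 0.566 -0.252  0.256] [ 0.548 -0.274  0.248] [ 0.585 -0.232  0.265]
dark [103. 154.] 310 [0.679 0.529 0.046] (array([0.6791, 0.538 ]), 0.0897, 0.0604, 6.97)
dark [184. 185.] 83 [0.589 0.27  0.039] (array([0.5903, 0.2711]), 0.0325, 0.0398, 76.79)
dark [164. 282.] 164 [0.293 0.324 0.046] (array([0.2927, 0.3276]), 0.0432, 0.0649, 25.77)
dark [149. 288.] 93 [0.276 0.367 0.046] (array([0.2726, 0.3629]), 0.0421, 0.043, 30.35)
rails 1831 (array([0.5911, 0.0211]), 0.7327, 0.1252, 84.01) 0.26791561162532096
side bin rim 412 (array([0.5905, 0.2027]), 0.3849, 0.2474, 74.84) 0.05783597681504066
tb rim 225 (array([ 0.5454, -0.1978]), 0.4332, 0.241, 75.5)
lid 212 [ 0.582 -0.197  0.176] [-0.944 -0.276 -0.179] [ 0.55  -0.352  0.062] [ 0.632 -0.134  0.251]
dark [228. 205.] 554 [ 0.811 -0.039  0.081] (array([7.5e-01, 5.0e-04]), 0.1723, 0.5257, 38.56)
dark [246. 211.] 154 [ 0.716 -0.025  0.083] (array([0.6827, 0.0722]), 0.0934, 0.389, 21.35)
dark [251. 218.] 28 [ 0.7   -0.027  0.055] (array([0.6496, 0.0857]), 0.0276, 0.3273, 23.33)
dark [238. 276.] 54 [0.624 0.276 0.037] (array([0.6201, 0.2696]), 0.0312, 0.0248, 72.14)
dark [249. 281.] 41 [0.582 0.287 0.037] (array([0.5801, 0.2803]), 0.0306, 0.0146, 75.53)
dark [329. 305.] 33 [0.308 0.315 0.045] (array([0.3034, 0.3132]), 0.0425, 0.0141, 34.77)
dark [170. 328.] 47 [0.715 0.552 0.044] (array([0.7247, 0.5167]), 0.0166, 0.0931, 20.96)
dark [192. 332.] 50 [0.648 0.545 0.045] (array([0.6478, 0.5321]), 0.0115, 0.0483, 3.97)
rails 1203 (array([0.5903, 0.0412]), 0.7008, 0.1181, 82.82) 0.26214358593398523
```

```bash
cat >> h.py <<'E'
def toolq(yaw,lean,flip=False):
    """tool z = forward lean (fingers point along +yaw dir by lean, else down); y along +-(yaw+90)"""
    X=np.array([np.cos(yaw),np.sin(yaw),0]);Y=np.array([-X[1],X[0],0])
    z=np.sin(lean)*X-np.cos(lean)*np.array([0,0,1]); y=Y if flip else -Y
    M=np.c_[np.cross(y,z),y,z]; return R.from_matrix(M).as_quat(),z
E
python3 - <<'E'
from h import *
d=np.load("wrist0.npy",allow_pickle=True).item(); print(np.round(d["mount"],3).tolist())
yaw=np.deg2rad(-15.3); X=np.array([np.cos(yaw),np.sin(yaw),0])
g=np.array([0.5905,.203,0])+X*-.003+np.array([-X[1],X[0],0])*.071+[0,0,.023]
print(g,r.current_q())
for lean in(25,30,35,40):
  for f in(0,1):
    q,z=toolq(yaw,np.deg2rad(lean),f)
    for s in(0,.1,.22,.26):
        j=r.inverse_kinematics(g-s*z,q); print(lean,f,s,None if j is None else np.round(j,2))
E
```

```text
[[-0.0, -0.958, -0.287, 0.074], [1.0, -0.0, -0.0, -0.0], [-0.0, -0.287, 0.958, -0.12], [0.0, 0.0, 0.0, 1.0]]
[0.60634131 0.2722752  0.023     ] [ 1.12040644e+00  3.51093292e-01  1.65226289e+00  3.62255760e-06
  1.13911194e+00 -8.45995412e-02]
25 0 0 None
25 0 0.1 [ 0.5   0.59  1.75 -0.58  0.57  2.8 ]
25 0 0.22 [ 0.57  0.38  1.76 -0.47  0.76  2.72]
25 0 0.26 [ 0.6   0.31  1.75 -0.45  0.83  2.7 ]
25 1 0 [ 0.45  0.77  1.68 -0.7   0.45 -0.25]
25 1 0.1 [ 0.5   0.59  1.75 -0.58  0.57 -0.34]
25 1 0.22 [ 0.57  0.38  1.76 -0.47  0.76 -0.43]
25 1 0.26 [ 0.6   0.31  1.75 -0.45  0.83 -0.44]
30 0 0 None
30 0 0.1 None
30 0 0.22 None
30 0 0.26 None
30 1 0 [ 0.48  0.78  1.71 -0.97  0.42  0.03]
30 1 0.1 [ 0.54  0.58  1.8  -0.81  0.52 -0.1 ]
30 1 0.22 [ 0.62  0.37  1.83 -0.64  0.7  -0.23]
30 1 0.26 [ 0.66  0.3   1.83 -0.61  0.78 -0.26]
35 0 0 [ 0.5   0.78  1.75 -1.25  0.43 -2.83]
35 0 0.1 None
35 0 0.22 None
35 0 0.26 None
35 1 0 [ 0.5   0.78  1.75 -1.25  0.43  0.32]
35 1 0.1 [ 0.57  0.59  1.84 -1.06  0.51  0.16]
35 1 0.22 [ 0.68  0.37  1.89 -0.84  0.67 -0.  ]
35 1 0.26 [ 0.72  0.3   1.89 -0.78  0.74 -0.05]
40 0 0 [ 0.52  0.8   1.77 -1.5   0.47 -2.57]
40 0 0.1 [ 0.61  0.61  1.88 -1.3   0.54 -2.71]
40 0 0.22 None
40 0 0.26 None
40 1 0 [ 0.52  0.8   1.77 -1.5   0.47  0.57]
40 1 0.1 [ 0.61  0.61  1.88 -1.3   0.54  0.43]
40 1 0.22 [ 0.73  0.39  1.95 -1.05  0.68  0.24]
40 1 0.26 [ 0.78  0.32  1.95 -0.97  0.74  0.18]
```

Run:
```python
from h import *
yaw=np.deg2rad(-15.3); q,z=toolq(yaw,np.deg2rad(28),1); g=np.array([.606,.272,.023])
X=np.array([np.cos(yaw),np.sin(yaw),0])
r.move_to(g-.22*z-.05*X,q); print(r.current_t(),r.current_tool_pos())
d=cap("wrist"); save(d,"w1.png"); np.save("w1.npy",d,allow_pickle=True)
```

```text
1.4083 [0.45791175 0.3130931  0.21744645]
```

View pics/w1.png

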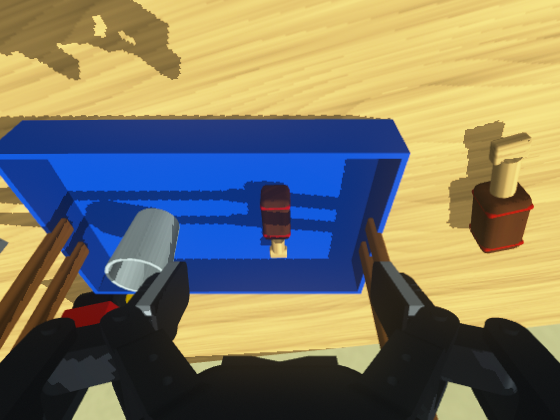

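The wrist view shows the screwdriver handle at about (275,212), its shaft near (278,248), the cup at (145,250), and a bigger look-alike outside the bin at (500,215).

```bash
cat > sd.py <<'E'
from h import *
def handle(d,box):
    P=dep(d);H=cv2.cvtColor(d["pixels"],cv2.COLOR_RGB2HSV)
    m=np.zeros(P.shape[:2],bool);u0,v0,u1,v1=box;m[v0:v1,u0:u1]=1
    blue=(H[...,0]>95)&(H[...,0]<135)&(H[...,1]>100)
    rd=m&~blue&((H[...,0]<13)|(H[...,0]>165))&(H[...,1]>90)
    return P,H,m,blue,rd
if __name__=="__main__":
    d=np.load("w1.npy",allow_pickle=True).item()
    P,H,m,blue,rd=handle(d,(240,170,310,270))
    Z=P[...,2]
    for lo,hi in((.034,.046),):
        mm=m&(Z>lo)&(Z<hi)&~blue; Q=P[mm]; print(mm.sum(),np.median(Q[:,2]),cv2.minAreaRect(Q[:,:2].astype(np.float32)))
    mm=m&(Z>.012)&~blue; Q=P[mm];print("all",mm.sum(),cv2.minAreaRect(Q[:,:2].astype(np.float32)))
    pale=m&(Z>.012)&(H[...,2]>150)&(H[...,1]<150)&~blue; print("pale",pale.sum(),P[pale].mean(0).round(4),P[pale].max(0).round(3),P[pale].min(0).round(3))
    print("floor",np.nanmedian(Z[m&blue]))
    # two-view height: top face outline centroid in wrist vs top camera
    t=np.load("top0.npy",allow_pickle=True).item()
    mk=m&(Z>.034)&(Z<.046)&~blue
    v,u=np.nonzero(mk)
    # front-left & right near corners of top face -> ray
    c=np.c_[u,v]; near=[c[np.argmin(c@[1,1])],c[np.argmin(c@[-1,1])]]; print("near corners px",near,onz(d,near,.040).round(4).tolist())
    Pt,Ht,mt,bt,rt=handle(t,(172,165,200,200))
    mt2=mt&(Pt[...,2]>.03)&(Pt[...,2]<.05)&~bt; print("top",mt2.sum(),np.median(Pt[mt2],0).round(4),cv2.minAreaRect(Pt[mt2][:,:2].astype(np.float32)))
    vv,uu=np.nonzero(mt2); ct=np.c_[uu,vv]
    # near edge mid-point matched in both views
    nt=np.array([ct[np.argmin(ct@[1,-1])],ct[np.argmax(ct@[1,1])]]).mean(0); nw=np.mean(near,0)
    o1,a=rays(d,[nw]);o2,b=rays(t,[nt])
    A=np.c_[a[0],-b[0]];s=np.linalg.lstsq(A,o2-o1,rcond=None)[0];print("tri",(o1+s[0]*a[0]).round(4),(o2+s[1]*b[0]).round(4))
E
python3 sd.py
```

```text
1072 0.03904090295371904 ((0.5999162793159485, 0.26972272992134094), (0.03377021476626396, 0.06590381264686584), 76.83871459960938)
all 1731 ((0.6253805160522461, 0.26336508989334106), (0.03428628668189049, 0.11935780197381973), 76.06671905517578)
pale 228 [0.6661 0.2551 0.0287] [0.686 0.267 0.032] [0.646 0.24  0.021]
floor 0.005505074465287502
near corners px [array([263, 200]), array([288, 201])] [[0.5612, 0.2663, 0.04], [0.5699, 0.2924, 0.04]]
top 188 [0.5948 0.2695 0.0384] ((0.6104749441146851, 0.2692766785621643), (0.03463016822934151, 0.08461449295282364), 81.29313659667969)
tri [0.575  0.2765 0.0295] [0.5746 0.2758 0.0294]
```

Run:
```python
from h import *
yaw=np.deg2rad(-13.6); q,z=toolq(yaw,np.deg2rad(28),1)
tcp=np.array([.6108,.2669,.033])-.003*z
r.move_linear(tcp-.17*z,q,vel=.2)
r.move_linear(tcp-.04*z,vel=.2); print(np.round(r.current_contact_force(),1))
r.move_linear(tcp,vel=.06); print(r.current_tool_pos(),np.round(r.current_contact_force(),1))
r.set_gripper(0.0,40); print(r.current_opening(),r.current_finger_force(),np.round(r.current_contact_force(),1))
if r.current_opening()>.3:
    r.move_linear(tcp+[0,0,.02],vel=.05); print(r.current_opening(),np.round(r.current_contact_force(),2))
    r.move_linear(tcp+[0,0,.02]-.2*z,vel=.2)
    print(r.current_tool_pos(),r.current_opening(),np.round(r.current_contact_force(),2),np.round(r.current_torque(),2))
d=cap("side"); save(d,"s2.png"); np.save("s2.npy",d,allow_pickle=True)
d=cap("wrist"); save(d,"w2.png"); np.save("w2.npy",d,allow_pickle=True)
d=cap("top"); np.save("t2.npy",d,allow_pickle=True); print(r.current_t())
cv2.imwrite("pics/both2.png",np.hstack([cv2.imread("pics/s2.png"),cv2.imread("pics/w2.png")])[:, :, :][::1] if 0 else cv2.resize(np.hstack([cv2.imread("pics/s2.png"),cv2.imread("pics/w2.png")]),(800,300)))
```

```text
[-0.9 -0.2 -0.6]
[0.60945557 0.26726069 0.03569963] [-1.  -0.6  0.5]
0.39039268639407343 40.906668305397034 [-1.8  1.1  4.4]
0.39281895601730565 [-0.42  0.22 -1.96]
[0.51808094 0.28896302 0.23107906] 0.39125788248505705 [ 0.22  0.09 -1.23] [0.1  0.3  0.02]
6.025
```

View pics/both2.png

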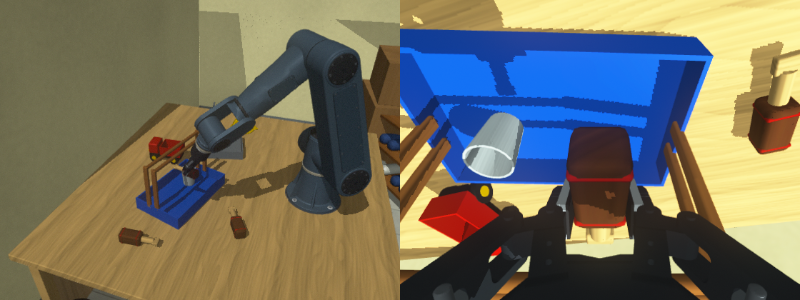

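The screwdriver is held squarely, with its handle at about (600,175) in the right half. The cup is still standing in the bin at (492,145). Now I refine the tool box pose and carry it over.

Run:
```python
from h import *
yaw=np.deg2rad(-13.6); q,z=toolq(yaw,np.deg2rad(28),1)
X=np.array([np.cos(yaw),np.sin(yaw),0]); p=np.array(r.current_tool_pos())
for n in("top0","t2"):
    t=np.load(n+".npy",allow_pickle=True).item();P=dep(t);Z=P[...,2];H=cv2.cvtColor(t["pixels"],cv2.COLOR_RGB2HSV)
    a=np.deg2rad(15.5);c=np.array([.52,-.266]);D=P[...,:2]-c
    bx=D[...,0]*np.cos(a)+D[...,1]*np.sin(a);by=-D[...,0]*np.sin(a)+D[...,1]*np.cos(a)
    m=(H[...,1]<90)&(Z>.042)&(Z<.056)&(abs(by)<.13)&(bx>-.13)&(bx<.04); Q=P[m][:,:2]
    print(n,m.sum(),cv2.minAreaRect(Q.astype(np.float32)),"bx",np.percentile(bx[m],[0,2]).round(4),"by",np.percentile(by[m],[0,2,98,100]).round(4),"z",np.median(Z[m]))
    f=(abs(by)<.06)&(bx>-.06)&(bx<.03)&(Z<.03)
    print("floor",np.nanmedian(Z[f]))
    e=m&(bx<-.085)&(abs(by)<.09); print("near edge yaw",np.rad2deg(np.polyfit(by[e],bx[e],1)[0]))
    l=(Z>.08)&(H[...,1]<90)&(abs(by)<.1)&(bx>0)&(bx<.13)
    k=np.polyfit(Z[l],bx[l],1); print("lid bx at z=.05",np.polyval(k,.05),"slope ang",np.pi/2+np.arctan(k[0]), "lid yaw",np.rad2deg(np.linalg.lstsq(np.c_[by[l],Z[l],np.ones(l.sum())],bx[l],rcond=None)[0][0]))
r.move_linear(p-.09*X+[0,0,.02],vel=.2)
p=np.array(r.current_tool_pos()); r.move_linear(p+[0,0,.12],vel=.25); print(r.current_tool_pos())
a=np.deg2rad(15.5);c=np.array([.52,-.266,0]);X=np.array([np.cos(a),np.sin(a),0])
for f in(0,1):
    qq,z=toolq(a,np.deg2rad(28),f)
    for s in(.3,.2,.1,0):
        j=r.inverse_kinematics(c+[0,0,.036]-s*z,qq);print(f,s,None if j is None else np.round(j,2))
print(r.current_q(),r.current_t())
```

```text
top0 296 ((0.4849274456501007, -0.274225652217865), (0.14897838234901428, 0.222605362534523), 16.18611717224121) bx [-0.1106 -0.1074] by [-0.1098 -0.1081  0.1123  0.1126] z 0.04860055345995884
floor 0.004890188234578985
near edge yaw 0.33251662833553813
lid bx at z=.05 0.1042505478990022 slope ang 1.374163067035903 lid yaw -0.01821854233767421
t2 286 ((0.4870123863220215, -0.2741091549396515), (0.14729593694210052, 0.22385895252227783), 15.551874160766602) bx [-0.1076 -0.1072] by [-0.1109 -0.108   0.112   0.1129] z 0.04900667705103057
floor 0.005059333928398302
near edge yaw 0.42900276215563876
lid bx at z=.05 0.10416485500290029 slope ang 1.3747630931821444 lid yaw 0.02908215339120029
[0.43132217 0.30966797 0.36940476]
0 0.3 [-0.99  0.11  1.91  0.55  1.03  0.04]
0 0.2 [-0.89  0.27  1.96  0.64  0.81 -0.02]
0 0.1 [-0.8   0.46  1.96  0.78  0.62 -0.13]
0 0 [-0.72  0.67  1.9   0.99  0.49 -0.29]
1 0.3 None
1 0.2 None
1 0.1 None
1 0 [-0.72  0.67  1.9   0.99  0.49  2.85]
[ 0.70956353  0.10899127  1.73929518 -0.45690668  1.04300904 -0.44025801] 7.2667
```

Run:
```python
from h import *
b=np.deg2rad(15.5);C=np.array([.5175,-.2646,0]);X=np.array([np.cos(b),np.sin(b),0]);Y=np.array([-X[1],X[0],0])
for deg in(-74.5,-60,-45,-27):
    a=np.deg2rad(deg); qq,z=toolq(a,np.deg2rad(28),1); u=np.array([np.cos(a),np.sin(a),0])
    g=C-.012*X-.012*u+[0,0,.036]
    for s in(.3,.15,0):
        j=r.inverse_kinematics(g-s*z,qq);print(deg,s,None if j is None else np.round(j,2))
```

```text
-74.5 0.3 [-0.13  0.12  1.91 -0.54  0.99 -0.13]
-74.5 0.15 [-0.27  0.36  1.98 -0.71  0.67 -0.01]
-74.5 0 [-0.39  0.66  1.93 -1.04  0.44  0.27]
-60 0.3 [-0.22 -0.01  2.04 -0.49  0.83 -0.46]
-60 0.15 [-0.35  0.29  2.08 -0.7   0.49 -0.29]
-60 0 [-0.44  0.63  1.99 -1.22  0.29  0.18]
-45 0.3 [-0.39 -0.11  2.13 -0.29  0.68 -0.99]
-45 0.15 [-0.46  0.24  2.15 -0.5   0.32 -0.8 ]
-45 0 [-0.51  0.62  2.04 -1.45  0.13  0.13]
-27 0.3 [-0.65 -0.16  2.17  0.14  0.65 -1.84]
-27 0.15 [-0.62  0.22  2.18  0.27  0.26 -1.96]
-27 0 None
```

Run:
```python
from h import *
b=np.deg2rad(15.5);C=np.array([.5175,-.2646,0]);X=np.array([np.cos(b),np.sin(b),0])
a=np.deg2rad(-74.5); q,z=toolq(a,np.deg2rad(28),1); u=np.array([np.cos(a),np.sin(a),0])
g=C-.012*X-.012*u+[0,0,.036]
r.move_to(g-.3*z+[0,0,.08],q); print(r.current_tool_pos(),r.current_opening(),r.current_t())
r.move_linear(g-.3*z,vel=.2)
r.move_linear(g-.08*z,vel=.2)
r.move_linear(g+[0,0,.04],vel=.1)
f0=np.array(r.current_contact_force()); print("f0",f0.round(2))
h=.02
r.move_linear(g+[0,0,.015],vel=.06)
for h in np.arange(.0135,-.005,-.0015):
    r.move_linear(g+[0,0,h],vel=.03); f=np.array(r.current_contact_force())-f0
    if f[2]>2: break
print(h,f.round(2),r.current_tool_pos(),r.current_t())
d=cap("wrist"); save(d,"w3.png"); np.save("w3.npy",d,allow_pickle=True)
```

```text
[ 0.46528664 -0.11990362  0.38069923] 0.3973624858365203 8.8583
f0 [ 0.65  0.4  -1.17]
-0.0014999999999999961 [-2.14  0.96  6.38] [ 0.50294763 -0.25635835  0.03494178] 14.6083
```

View pics/w3.png

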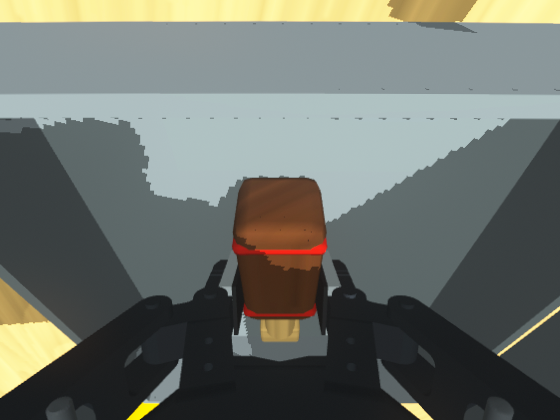

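The screwdriver rests on the tool box floor at the expected height, between the finger pads at about (280,250), and well inside the walls. I release it, retreat and check.

Run:
```python
from h import *
a=np.deg2rad(-74.5); q,z=toolq(a,np.deg2rad(28),1)
p=np.array(r.current_tool_pos())
r.set_gripper(.75); print(r.current_opening())
r.move_linear(p-.06*z,vel=.06); r.move_linear(p-.3*z,vel=.25); r.set_gripper(0.0,20)
d=cap("wrist"); save(d,"w4.png"); np.save("w4.npy",d,allow_pickle=True)
P=dep(d);Z=P[...,2];c=np.array([.505,-.256])
b=np.deg2rad(15.5);C=np.array([.5175,-.2646,0]);X=np.array([np.cos(b),np.sin(b),0])
H=cv2.cvtColor(d["pixels"],cv2.COLOR_RGB2HSV)
m=(Z>.012)&(Z<.06)&(np.hypot(P[...,0]-c[0],P[...,1]-c[1])<.085)&(H[...,1]>90)
print(m.sum(),cv2.minAreaRect(P[m][:,:2].astype(np.float32)),np.percentile(Z[m],[50,98]))
print(r.current_t(),r.current_q())
for f in(0,1):
    q,_=toolq(b,0,f)
    for bx,zz in((.13,.35),(.125,.21+.022),(.0,.2),(-.05,.08)):
        j=r.inverse_kinematics(C+bx*X+[0,0,zz],q);print(f,bx,None if j is None else np.round(j,2))
```

```text
0.7476393364082914
1495 ((0.506964385509491, -0.27281278371810913), (0.03285806626081467, 0.11982535570859909), 15.172345161437988) [0.0372024  0.03958673]
18.0 [-0.1318452   0.11666128  1.90763189 -0.54463607  0.9859024  -0.12637923]
0 0.13 [-0.41  0.54  1.13 -0.    1.47  0.89]
0 0.125 [-0.42  0.61  1.3  -0.    1.23  0.88]
0 0.0 [-0.55  0.47  1.62 -0.    1.06  0.75]
0 -0.05 [-0.62  0.58  1.79 -0.    0.77  0.68]
1 0.13 [-0.41  0.54  1.13 -0.    1.47 -2.25]
1 0.125 [-0.42  0.61  1.3  -0.    1.23 -2.26]
1 0.0 [-0.55  0.47  1.62 -0.    1.06 -2.39]
1 -0.05 [-0.62  0.58  1.79 -0.    0.77 -2.46]
```

View pics/w4.png

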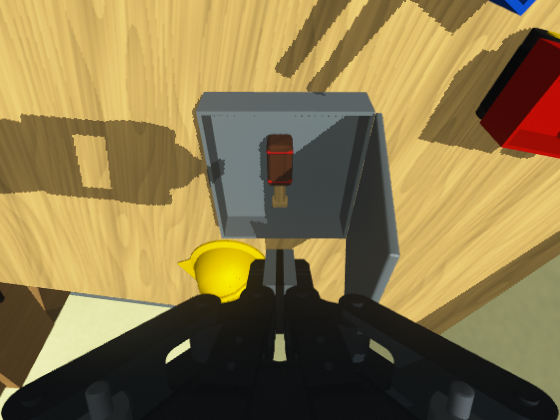

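The screwdriver lies flat in the box at about (280,170), and the lid is untouched on the right at (375,200). Now I close the lid.

Run:
```python
from h import *
b=np.deg2rad(15.5);C=np.array([.5175,-.2646,0]);X=np.array([np.cos(b),np.sin(b),0])
q,_=toolq(b,0,0); rho=.165; oh=r.finger_overhang
hx=.102
def tcp(th,gap=0):
    n=np.array([np.sin(th),np.cos(th)])
    c=np.array([hx-rho*np.cos(th),.05+rho*np.sin(th)])+(.008+gap)*n
    return C+(c[0]+.011)*X+[0,0,c[1]+oh]
p=np.array(r.current_tool_pos()); r.move_linear(p+[0,0,.08],vel=.2)
s=tcp(1.37,.035)
r.move_to(s+[0,0,.12],q); r.move_linear(s,vel=.2); f0=np.array(r.current_contact_force())
print(r.current_tool_pos(),r.current_t(),f0.round(1))
for th in np.r_[np.arange(1.4,.06,-.07),.03,0]:
    r.move_linear(tcp(th),vel=.07 if th>.4 else .04)
    f=np.array(r.current_contact_force())-f0
    print(round(th,2),f.round(1),end=" ")
    if np.linalg.norm(f)>20: print("STOP");break
print(r.current_t())
d=cap("top");save(d,"t5.png");np.save("t5.npy",d,allow_pickle=True)
```

```text
[ 0.63578123 -0.23181704  0.244014  ] 20.3417 [-0.1  0.   0.3]
1.4 [ 0.4 -0.1 -0.2] 1.33 [ 0.2 -0.2  0.7] 1.26 [-0.4  0.4  0. ] 1.19 [ 0.8  0.  -1.3] 1.12 [ 0.2 -1.4 -0.3] 1.05 [ 0.6 -0.1  0. ] 0.98 [-0.1  0.1 -0.7] 0.91 [-0.1 -0.2 -1.4] 0.84 [ 0.7 -0.4 -0.2] 0.77 [ 0.6 -0.9 -0.8] 0.7 [0.1 0.4 0.2] 0.63 [0.3 0.5 0. ] 0.56 [ 0.3  0.3 -0.3] 0.49 [ 0.5 -1.1 -0.3] 0.42 [ 0.1  0.1 -0.4] 0.35 [-0.3  0.6  0.2] 0.28 [ 0.9  0.2 -0.5] 0.21 [-0.4  0.6 -0.5] 0.14 [0.3 0.7 0.1] 0.07 [ 0.9  0.6 -0.2] 0.03 [-0.  -0.1  0. ] 0.0 [ 1.  -0.5  2.4] 28.1583
```

View pics/t5.png

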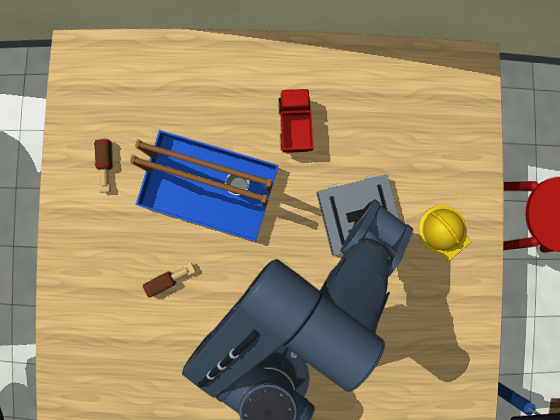

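The lid is down, as its outer face shows at (355,205), and the cup, truck and hat are in place. Next I press gently until there is firm resistance, retreat and check the lid angle.

Run:
```python
from h import *
p=np.array(r.current_tool_pos()); f0=0.3
for k in range(1,8):
    r.move_linear(p-[0,0,.001*k],vel=.02); r.sleep(.1); f=r.current_contact_force()[2]-f0
    print(k,round(f,1),round(r.current_tool_pos()[2],4))
    if f>9: break
p=np.array(r.current_tool_pos()); r.move_linear(p+[0,0,.03],vel=.05); r.move_linear(p+[0,0,.2],vel=.25)
r.move_to([.3,.0,.42] if 0 else [.2,-.35,.35],r.current_ee_rot()) if 0 else r.set_joints([.3,-.1,1.7,0,1.4,0])
d=cap("top");np.save("t6.npy",d,allow_pickle=True);save(d,"t6.png")
P=dep(d);b=np.deg2rad(15.5);D=P[...,:2]-[.5175,-.2646]
bx=D[...,0]*np.cos(b)+D[...,1]*np.sin(b);by=-D[...,0]*np.sin(b)+D[...,1]*np.cos(b)
m=(abs(bx)<.085)&(abs(by)<.095)&(P[...,2]>.03);Z=P[...,2][m]
print(m.sum(),np.linalg.lstsq(np.c_[bx[m],by[m],np.ones(m.sum())],Z,rcond=None)[0],np.percentile(Z,[2,50,98]),r.current_t(),r.current_contact_force())
```

```text
1 14.4 0.0799
3473 [-0.00068974 -0.00201366  0.05816853] [0.05029039 0.05820059 0.06560863] 31.975 [ 0.40221138 -0.54921346  0.06321774]
```

View pics/t6.png

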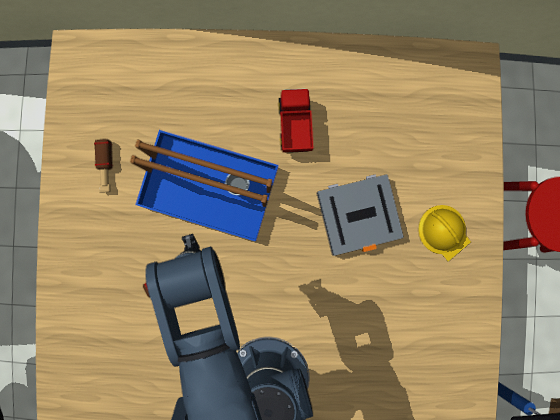

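The lid is level at 58 mm and shut, the cup is standing at (237,183), and the arm is clear of everything.

```bash
python3 -c "
from h import *
print(r.hand_in())"
```

```text
the job is handed in; nothing more can be done
None
```

The smallest screwdriver is lying flat in the tool box and the lid is fully closed, measured level at 58 mm. The cup, dump truck and hard hat are where they were, and I handed the job in at about 32 s; no verdict came back.

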